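Mix a resin bottle on the touch mixer and lift it off to settle

TASK

Mix the black resin bottle on the touch mixer: pick it up, press it down onto the middle of the mixer's round sprung cup until the cup is fully down, and keep it fully down for two seconds. Then lift it straight up about 8 cm clear of the cup and finish there, still holding the bottle upright and steady in the air over the mixer. Keep the bottle upright throughout, and leave the two jars and the glass beaker that stand by it where they are.

Things in the scene. Friction and masses are not known exactly. Their poses are not given: they have to be found in the camera images.
- bottle_mid (a point): centre (half-way up, on the axis) of the black resin bottle, loose, upright, 147 mm tall, 0.1 to 0.2 kg. Round body 48 mm wide; a shoulder narrows to the neck 112 mm above the underside; above it a clear, pale round cap, 27 mm wide, 35 mm tall, fixed, a good grip from above. Underside 73.5 mm below this point; z: the axis, up. It stands at one of four places, shuffled with the jars and beaker.
- mixer: touch mixer, fixed on the worktop: a white box 136 x 114 x 50 mm (x, y, z of its frame) with a black knob (10 mm long) on the front (-x) face and a round black rubber cup on top. Origin at the centre of its underside, on the worktop; x points from the front to the back, z up. The cup's axis lies 12 mm behind the origin (+x).
- pad_top (a point): centre of the floor of the mixer's round black rubber cup, 70 mm above the worktop when the cup is up; it moves down with the cup. The floor is flat, 62 mm wide inside; a rim 7 mm high and 4 mm thick stands round it (73 mm over all), so the 48 mm bottle has 7 mm of play all round. z points up.
- mixer_pad (a joint): how far the cup is pressed down, m: 0 is up, 0.008 is fully down, on its stop. A spring pushes it up: it starts to move at about 3 N and takes about 9 N to be fully down; the bottle's own weight does not move it.
- blue_jar_mid (a point): centre of the jar with the blue lid, loose, upright, 59 mm in diameter, 72 mm tall, underside 36 mm below; bystander.
- white_jar_mid (a point): centre of the jar with the white lid, loose, upright, 59 mm in diameter, 72 mm tall, underside 36 mm below; bystander.
- beaker_mid (a point): centre of the empty clear glass beaker, loose, upright, 60 mm in diameter, 82 mm tall, underside 41 mm below; bystander.
Things that resemble listed ones, but are neither listed nor needed, are in the scene too. What is meant by the part that bears bottle_mid is not blue, red or yellow, and is the larger of those in its own colour.

How it is judged (in metres and radians):
On the way:
1. the bottle, upright and in the middle of the cup, presses the cup fully down (at least 7 of 8 mm) and keeps it there for 1.5 s; no finger on the mixer (value of joint mixer_pad above 0.007 m and contact force between bottle and mixer above 4 N and horizontal distance between bottle_mid and pad_top below 0.014 m and angle between bottle_mid's own z axis and vertical below 0.15 rad and contact force between the fingers and mixer below 0.5 N and contact force between bottle and the fingers above 1 N), for 1.5 s.
At the end, for the whole second after the job is handed in: The gripper alone holds the bottle: underside 50 to 120 mm above the cup floor, axis within 40 mm of the cup axis and 0.1 rad of vertical, at rest (under 0.02 m/s, 0.15 rad/s); the cup is up again (within 1.5 mm); jars and beaker within 20 mm of where they stood (z of bottle_mid in the frame of pad_top between 0.1235 and 0.1935 m and horizontal distance between bottle_mid and pad_top below 0.04 m and angle between bottle_mid's own z axis and vertical below 0.1 rad and linear speed of bottle below 0.02 m/s and angular speed of bottle below 0.15 rad/s and value of joint mixer_pad below 0.0015 m and contact force between bottle and the fingers above 1 N and contact force between bottle and mixer below 0.1 N and distance of each of blue_jar_mid, white_jar_mid, beaker_mid from where it was at the start of the episode below 0.02 m); the arm keeps its last pose, push and grip.
It fails at once if the bottle is tipped more than 0.35 rad (angle between bottle_mid's own z axis and vertical above 0.35 rad).
It fails at once if a jar or the beaker is moved by more than 20 mm (distance of any of blue_jar_mid, white_jar_mid, beaker_mid from where it was at the start of the episode above 0.02 m).
It also fails if it takes over 56 s, if anything falls off the work surface, if the arm or the gripper's body presses on something with over 40 N, if the wrist force passes 120 N, or if a joint passes its speed limit or range.

ROBOT

A 6-joint arm with a two-finger parallel gripper is mounted at the origin on a cart in front of the work surface, level with it; the furniture and walls round the work are solid. World frame = base frame: x ahead of the robot, y to its left, z up, the work surface at z = 0. Lengths are in mm, angles in rad, forces in N, time in s.
With the tool pointing down it reaches from about 300 to 775 mm from the base axis. Payload 14.6 kg.
Tool frame: the origin (TCP) lies midway between the tips of the shut fingers; the grasp point (between the pads) lies 19 mm behind it; y points along the fingers, z is the direction in which the jaws open and shut, and the axes are right-handed (so a half turn about y gives the same grasp; the last joint's range is limited). The gripper opens to 94 mm and grips with 3 to 60 N. Pads are 16 mm wide; open, the fingers measure 119 mm over their backs; the gripper's body (75 mm by 177 mm) begins 78 mm behind the grasp point.
Start: joints at [1.199, 0.3, 1.521, -0, 1.321, -0.067], TCP at [165.054, 524.639, 205.446] pointing down, gripper open.
Joint ranges: [-3.03, 3.03], [-0.79, 2.21], [0.23, 2.52], [-1.04, 4.18], [0, 3.07], [-2.55, 2.55]. Speed limits (rad/s): [2.22, 2.22, 2.57, 3.14, 3.14, 3.14].

INTERFACE

Orientations are given as [roll, pitch, yaw] about the fixed x, y, z axes, in that order (R = Rz(yaw) Ry(pitch) Rx(roll)).
In Python, from cell import manip gives the robot as it stands.
- The arm moves only by the tool play_rows, never from a script. Its argument "series" is a list of rows, each a list of 3 entries, a list of its own where there are three numbers: the shift along the tool's x, y, z in m, then the turn about the tool's y in rad, then the closure, from 0 (fully open) to 1 (shut). In form: [[[dx, dy, dz], twist, grip], ...]. A call has 1 to 20 rows; each row is the pose to reach, as a shift and turn from the pose measured when the call began, along the tool's axes at that moment; what a row does not reach only later rows make up. A row lasts 1/10 s, in which the tool goes at most 50 mm and 8.59 degrees, less where a joint would pass 70% of its speed; a pose out of reach is approached as far as the arm can. A call with a gripper value outside its range is refused whole. The fingers move at their own pace and stop on an object; "squeeze" is the grip in N (left out, the last holds). Time passes only in rows, so rows that repeat a pose let the fingers close. It gives the time, the measured TCP pose, the force and the opening at its end, in the units of the state.
- manip.read_state(): the state, without advancing time (a new reading comes with each control period).
- manip.camera(name): name is "side" or "top"; returns the picture (420x560x3 uint8, red, green, blue); there is no depth.
- manip.camera_params(name): a dict with "K" (3x3 intrinsics, pixels), "rvec" (rotation vector, rad) and "tvec" (3), from world to camera coordinates, as OpenCV has them. Camera axes: x right, y down, z forward; pixel columns grow to the right and rows downward; lengths in mm; the calibration is good to about 2 mm. A picture is of the moment at which its call begins. camera_params takes no time and is no camera call.
- manip.sign_off(): hands the job in, once; it reports no verdict.
The state is a dict: "clock": time; "joints": joint angles; "qd": joint speeds; "effort": joint torques, N m; "eef_pos": TCP position; "eef_rot": TCP orientation; "wrist_force": force on the tool from outside, world axes, zero at the start; "moment": the same for the moment, N m; "finger_gap": finger opening in mm.
Only numpy, scipy, OpenCV 4.12 (cv2) and the standard library are available. Lean on these libraries where they do the work, as an engineer would, in place of code of your own. Each camera call takes 0.05 s, during which the arm holds its last target. There are 200 camera calls.

## Working session

There is one attempt and no reset: what is moved stays moved. The work goes in short steps, Python scripts to look and compute and a tool call to move; the robot and the scene stay as the last step left them, time stands still between calls to the robot, and variables do not carry over. Pictures are saved under pics/ and viewed, about 8 in all and at most 12, crops included, and the job is handed in when it is done.

Besides the shell and the picture viewer there is one more tool, called after ">>>" in YAML: its name, and indented under it one key for each argument. play_rows: Moves the arm, as the interface text tells. Its arguments: {"type":"object","properties":{"series":{"type":"array","items":{"type":"array"}},"squeeze":{"type":"number"}},"required":["series"]}

```bash
mkdir -p pics; cat > h.py <<'E'
import numpy as np, cv2
from cell import manip
def cam(n):
    p=manip.camera_params(n); K=np.array(p["K"],float); R=cv2.Rodrigues(np.array(p["rvec"],float))[0]; t=np.array(p["tvec"],float).ravel()
    return K,R,t
def ray(n,u,v):
    K,R,t=cam(n); return -R.T@t, R.T@np.linalg.solve(K,[u,v,1.])
def onz(n,u,v,z):
    c,d=ray(n,u,v); return c+d*(z-c[2])/d[2]
def proj(n,P):
    K,R,t=cam(n); q=K@(R@np.array(P,float)+t); return q[:2]/q[2]
def snap(n,f):
    im=manip.camera(n); cv2.imwrite("pics/"+f,cv2.cvtColor(im,cv2.COLOR_RGB2BGR)); return im
E
python3 - <<'E'
from h import *
for n in("side","top"):
    snap(n,n+"0.png"); K,R,t=cam(n); print(n,K.round(1).tolist(),(-R.T@t).round(1),R[2].round(3))
print(manip.read_state())
E
```

```text
side [[541.0, 0.0, 276.0], [0.0, 541.0, 216.3], [0.0, 0.0, 1.0]] [ 547.3 1183.6  484.9] [-0.005 -0.938 -0.346]
top [[423.1, 0.0, 282.1], [0.0, 423.1, 207.2], [0.0, 0.0, 1.0]] [376.4  77.7 915.6] [ 0.17  -0.021 -0.985]
{'clock': 0.1, 'joints': array([ 1.19940140e+00,  3.00437033e-01,  1.52153332e+00,  6.70850184e-06,
        1.32070328e+00, -6.65860295e-02]), 'qd': array([ 0.00139736, -0.00180279, -0.00099419, -0.0004017 ,  0.00031172,
       -0.00162722]), 'effort': array([ 1.80835697e-03, -5.32648551e+01, -3.53283763e+01,  7.09562330e-02,
        2.35064118e-02, -6.02958153e-05]), 'eef_pos': array([164.96628245, 524.42211723, 204.9252232 ]), 'eef_rot': array([-1.57187447e+00,  7.84079743e-05, -3.04810605e-01]), 'wrist_force': array([-0.29036076, -0.10223012, -0.21695688]), 'moment': array([ 0.01181524, -0.017142  , -0.0306572 ]), 'finger_gap': 93.93672865779679}
```

View pics/side0.png

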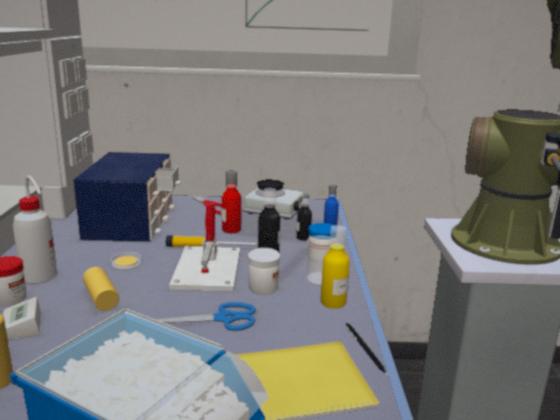

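View pics/top0.png

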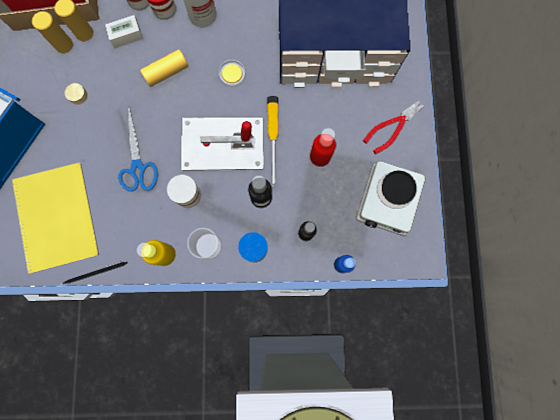

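```bash
python3 - <<'E'
from h import *
for n in("side","top"):
    print(n,"base",proj(n,[0,0,0]),"tcp",proj(n,[165,524,205]))
t=cv2.imread("pics/top0.png"); s=cv2.imread("pics/side0.png")
a=cv2.resize(t[150:270,230:430],None,fx=4,fy=4,interpolation=cv2.INTER_CUBIC)[:,:800]
b=cv2.resize(s[160:300,210:350],None,fx=4,fy=4,interpolation=cv2.INTER_CUBIC)
cv2.imwrite("pics/ct.png",a); cv2.imwrite("pics/cs.png",b)
for nm,uv in dict(big=(260,183),small=(307,231)).items():
    print(nm,onz("top",*uv,147))
E
```

```text
side base [503.87660462 242.26710815] tcp [560.72860827 250.70103207]
top base [316.28451943 471.83837856] tcp [-11.86136583 423.83831559]
big [555.022927   101.89020609 147.        ]
small [463.9403904   16.82984142 147.        ]
```

View pics/ct.png

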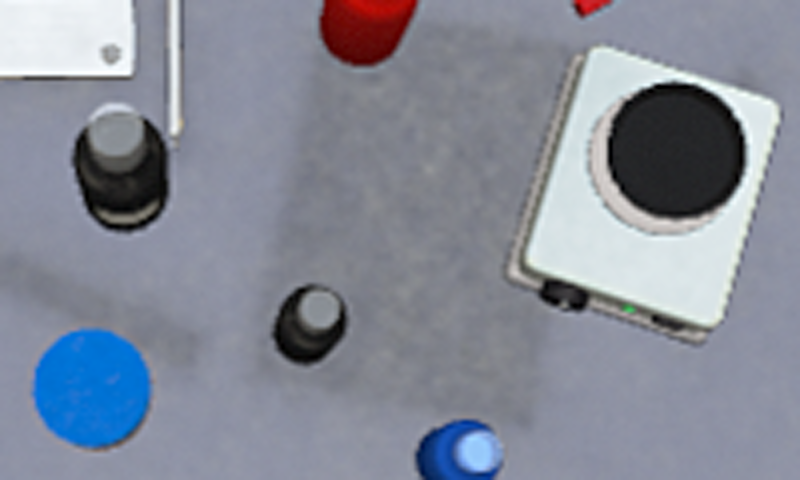

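View pics/cs.png

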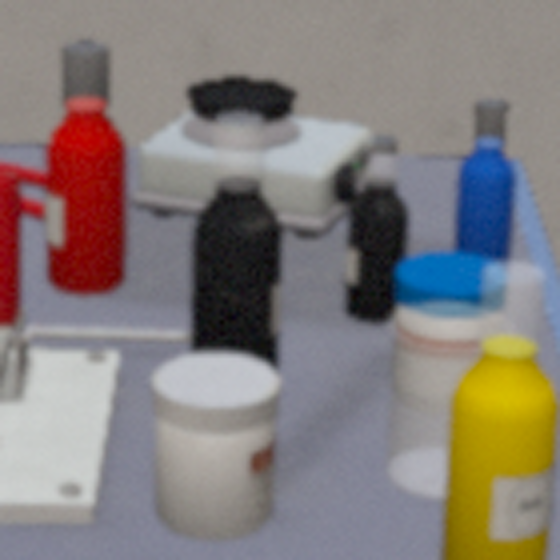

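```bash
python3 - <<'E'
from h import *
t=lambda u,v:(230+u/4,150+v/4)
s=lambda u,v:(210+u/4,160+v/4)
def tri(a,b):
    (c1,d1),(c2,d2)=ray("top",*a),ray("side",*b)
    k=np.linalg.lstsq(np.c_[d1,-d2],c2-c1,rcond=None)[0]; p,q=c1+k[0]*d1,c2+k[1]*d2
    return ((p+q)/2).round(1),np.linalg.norm(p-q).round(1)
print("base front z0",onz("top",*t(123,230),0))
print("disc147",onz("top",*t(117,140),147),"disc112",onz("top",*t(117,140),112))
print("cresc top edge 147",onz("top",*t(113,104),147))
print("cap tri (disc vs neck)",tri(t(117,140),s(238,182)),"disc vs captop",tri(t(117,140),s(241,115)))
for P in ([555,102,147],[555,102,112],[555,102,0],[570,102,147],[570,102,112],[570,102,0]):
    a,b=proj("top",P),proj("side",P); print(P,((a-[230,150])*4).round(),((b-[210,160])*4).round())
print("cup rim77",onz("top",*t(677,150),77),tri(t(677,150),s(243,92)))
for u,v in((608,150),(746,150),(677,82),(677,219)): print(onz("top",*t(u,v),77).round(1))
print("red",tri((328,135),s(87,45)),"small",tri(t(320,308),s(383,145)))
im=cv2.imread("pics/top0.png")[150:270,330:430]
m=(im.max(2)<60).astype(np.uint8); c=max(cv2.findContours(m,0,2)[0],key=cv2.contourArea); e=cv2.fitEllipse(c); print(e, onz("top",330+e[0][0],150+e[0][1],77))
E
```

```text
base front z0 [534.07065618 105.35143961   0.        ]
disc147 [551.23153038 103.31640243 147.        ] disc112 [559.19336467 104.48241394 112.        ]
cresc top edge 147 [568.45106433 105.03544834 147.        ]
cap tri (disc vs neck) (array([557.8, 104.6, 111.2]), np.float64(3.2)) disc vs captop (array([553.5, 103.2, 146.8]), np.float64(4.3))
[555, 102, 147] [120. 132.] [242. 115.]
[555, 102, 112] [122. 148.] [240. 178.]
[555, 102, 0] [129. 192.] [235. 372.]
[570, 102, 147] [119. 101.] [213. 114.]
[570, 102, 112] [122. 118.] [212. 177.]
[570, 102, 0] [128. 166.] [208. 371.]
cup rim77 [ 558.0803962  -179.42945873   77.        ] (array([ 557.7, -179.9,   74.9]), np.float64(1.7))
[ 558.6 -144.1   77. ]
[ 557.6 -214.8   77. ]
[ 593.8 -181.7   77. ]
[ 522.4 -177.1   77. ]
red (array([647.1, -28.4, 145.9]), np.float64(0.4)) small (array([475.7,   7.4, 102.2]), np.float64(2.0))
((68.54907989501953, 37.32769775390625), (32.59636688232422, 33.66307067871094), 116.549072265625) [ 558.45900974 -178.01653437   77.        ]
```

Candidates: large black (top 260,185), small black (307,231), red (323,147), blue (345,264), yellow (156,253). The crops show two black bottles; the larger is the one at (260,185), about (556,103) mm. Its cap top measures 147 mm high, which matches. The cup is at (558,-179).

>>> play_rows:
  series:
    - [[0.033,0,-0.019],0,0]
    - [[0.067,0,-0.038],0,0]
    - [[0.1,0,-0.057],0,0]
    - [[0.133,0,-0.076],0,0]
    - [[0.167,0,-0.095],0,0]
    - [[0.2,0,-0.114],0,0]
    - [[0.233,0,-0.133],0,0]
    - [[0.267,0,-0.152],0,0]
    - [[0.3,0,-0.171],0,0]
    - [[0.333,0,-0.19],0,0]
    - [[0.367,0,-0.209],0,0]
    - [[0.4,0,-0.228],0,0]
    - [[0.433,0,-0.247],0,0]
    - [[0.467,0,-0.266],0,0]
    - [[0.499,0,-0.285],0,0]
    - [[0.499,0,-0.285],0,0]
    - [[0.499,0,-0.285],0,0]
    - [[0.499,0,-0.285],0,0]
  squeeze: 40

```text
clock: 1.9
eef_pos: [554.9, 103.5, 205.1]
eef_rot: [-1.572, 0.001, -0.304]
wrist_force: [-0.6, 0.5, 0.3]
finger_gap: 94.0
```

```bash
python3 - <<'E'
from h import *
s=snap("side","side1.png")
s=cv2.imread("pics/side1.png")[60:300,150:420]; cv2.imwrite("pics/cs1.png",cv2.resize(s,None,fx=2.4,fy=2.4,interpolation=cv2.INTER_CUBIC))
q=manip.read_state(); print(q["eef_pos"],q["eef_rot"],q["joints"],q["clock"])
E
```

```text
[554.89476629 103.64702517 205.25405786] [-1.57179814e+00  2.42241684e-04 -3.03737391e-01] [ 1.20167128e-01  3.32805427e-01  1.47830952e+00 -8.37439645e-04
  1.33111066e+00 -1.14669287e+00] 1.95
```

View pics/cs1.png

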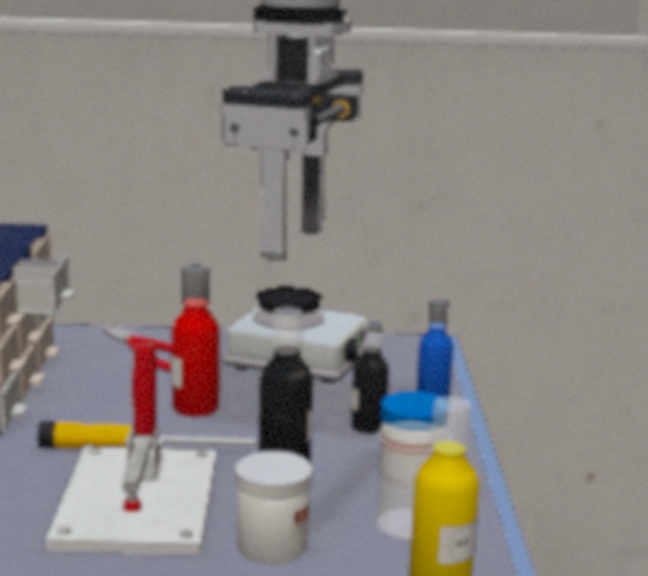

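The gripper hangs over the large bottle: its fingers at crop columns 274 and 312 straddle the cap at 287. I'll descend and close.

>>> play_rows:
  series:
    - [[0.001,0.02,0],0,0]
    - [[0.001,0.045,0],0,0]
    - [[0.001,0.065,0],0,0]
    - [[0.001,0.08,0],0,0]
    - [[0.001,0.088,0],0,0]
    - [[0.001,0.088,0],0,0]
    - [[0.001,0.088,0],0,0.3]
    - [[0.001,0.088,0],0,0.5]
    - [[0.001,0.088,0],0,0.6]
    - [[0.001,0.088,0],0,0.65]
    - [[0.001,0.088,0],0,0.7]
    - [[0.001,0.088,0],0,0.75]
    - [[0.001,0.088,0],0,0.8]
    - [[0.001,0.088,0],0,1]
    - [[0.001,0.088,0],0,1]
    - [[0.001,0.088,0],0,1]
    - [[0.001,0.088,0],0,1]
    - [[0.001,0.088,0],0,1]
  squeeze: 40

```text
clock: 3.75
eef_pos: [555.7, 103.3, 117.2]
eef_rot: [-1.572, 0.0, -0.304]
wrist_force: [0.1, 0.5, -1.5]
finger_gap: 26.4
```

>>> play_rows:
  series:
    - [[0,-0.005,0],0,1]
    - [[0,-0.015,0],0,1]
    - [[0,-0.035,0],0,1]
    - [[0,-0.06,0],0,1]
    - [[0,-0.085,0],0,1]
    - [[0,-0.11,0],0,1]
    - [[0,-0.135,0],0,1]
    - [[0,-0.155,0],0,1]
    - [[0,-0.165,0],0,1]
    - [[0,-0.17,0],0,1]
    - [[0,-0.17,0],0,1]
    - [[0,-0.17,0],0,1]

```text
clock: 4.95
eef_pos: [555.6, 103.4, 286.2]
eef_rot: [-1.572, 0.002, -0.304]
wrist_force: [0.3, -0.5, -0.9]
finger_gap: 26.3
```

```bash
python3 - <<'E'
from h import *
snap("side","side2.png")
s=cv2.imread("pics/side2.png")[60:300,150:420]; cv2.imwrite("pics/cs2.png",cv2.resize(s,None,fx=2.4,fy=2.4,interpolation=cv2.INTER_CUBIC))
q=manip.read_state(); print(q["eef_pos"],q["eef_rot"],q["wrist_force"],q["moment"],q["finger_gap"])
E
```

```text
[555.63024719 103.396423   286.18261624] [-1.57248811  0.00179962 -0.30370475] [-0.33065725 -0.83175542 -1.07485473] [-0.02982931  0.00363751  0.00076804] 26.21640371837836
```

View pics/cs2.png

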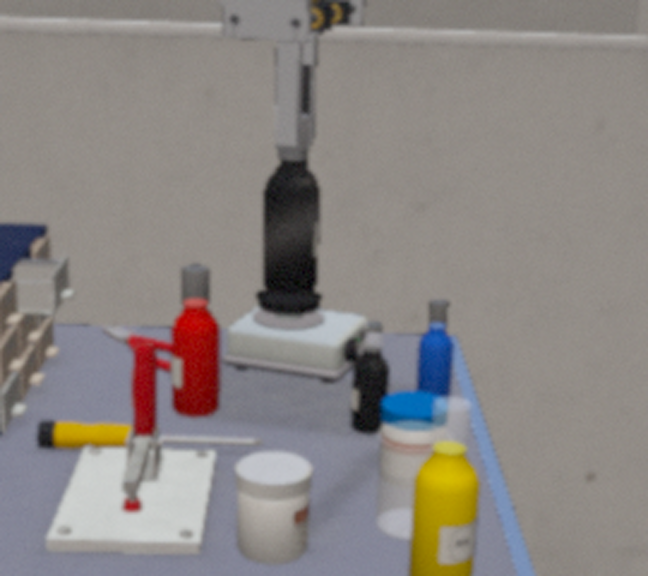

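The bottle is in the gripper and upright (crop 291,230), and the neighbours haven't moved. Next I'll carry it over the cup.

>>> play_rows:
  series:
    - [[0.002,0,-0.005],0,1]
    - [[0.006,0,-0.019],0,1]
    - [[0.013,0,-0.04],0,1]
    - [[0.022,0,-0.067],0,1]
    - [[0.031,0,-0.097],0,1]
    - [[0.042,0,-0.129],0,1]
    - [[0.052,0,-0.161],0,1]
    - [[0.062,0,-0.191],0,1]
    - [[0.07,0,-0.218],0,1]
    - [[0.077,0,-0.239],0,1]
    - [[0.082,0,-0.255],0,1]
    - [[0.085,0,-0.265],0,1]
    - [[0.087,0,-0.269],0,1]
    - [[0.087,0,-0.269],0,1]
    - [[0.087,0,-0.269],0,1]
    - [[0.087,0,-0.269],0,1]

```text
clock: 6.6
eef_pos: [558.3, -178.6, 286.5]
eef_rot: [-1.572, 0.002, -0.303]
wrist_force: [0.3, -0.7, -1.7]
finger_gap: 26.4
```

```bash
python3 - <<'E'
from h import *
snap("side","side3.png");snap("top","top3.png")
s=cv2.imread("pics/side3.png")[80:230,200:350]; t=cv2.imread("pics/top3.png")[130:260,340:470]
cv2.imwrite("pics/c3.png",np.hstack([cv2.resize(x,(400,400),interpolation=cv2.INTER_CUBIC) for x in(s,t)]))
q=manip.read_state(); print(q["eef_pos"],q["eef_rot"],q["wrist_force"],q["finger_gap"])
E
```

```text
[ 558.26050846 -178.74466375  286.52753321] [-1.57248082  0.00182543 -0.30295341] [ 0.07759529 -0.16581859 -0.84772198] 26.295183935507083
```

View pics/c3.png

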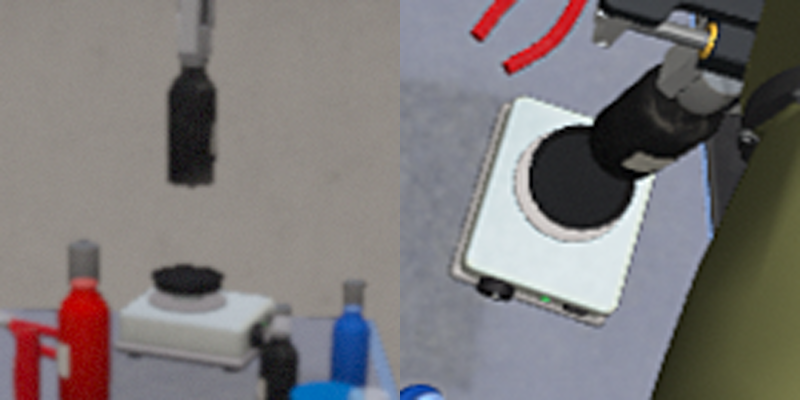

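The side view shows the bottle axis at crop 190.5 and the cup centre at 187.5, so the bottle is about 2.5 mm short in x. I'll add 2 mm and descend until just above the floor.

>>> play_rows:
  series:
    - [[0.002,0.01,0.001],0,1]
    - [[0.002,0.03,0.001],0,1]
    - [[0.002,0.05,0.001],0,1]
    - [[0.002,0.07,0.001],0,1]
    - [[0.002,0.082,0.001],0,1]
    - [[0.002,0.09,0.001],0,1]
    - [[0.002,0.094,0.001],0,1]
    - [[0.002,0.096,0.001],0,1]
    - [[0.002,0.096,0.001],0,1]
    - [[0.002,0.096,0.001],0,1]
  squeeze: 50

```text
clock: 7.7
eef_pos: [560.5, -178.6, 191.1]
eef_rot: [-1.573, 0.001, -0.303]
wrist_force: [-0.1, 1.0, -0.8]
finger_gap: 26.1
```

```bash
python3 - <<'E'
from h import *
snap("side","side4.png")
s=cv2.imread("pics/side4.png")[120:220,230:330]
cv2.imwrite("pics/c4.png",cv2.resize(s,(500,500),interpolation=cv2.INTER_CUBIC))
q=manip.read_state(); print(q["eef_pos"],q["wrist_force"],q["finger_gap"])
E
```

```text
[ 560.48030389 -178.5790878   191.12198395] [ 0.53423483 -0.89997629 -1.45648564] 25.954461702934328
```

View pics/c4.png

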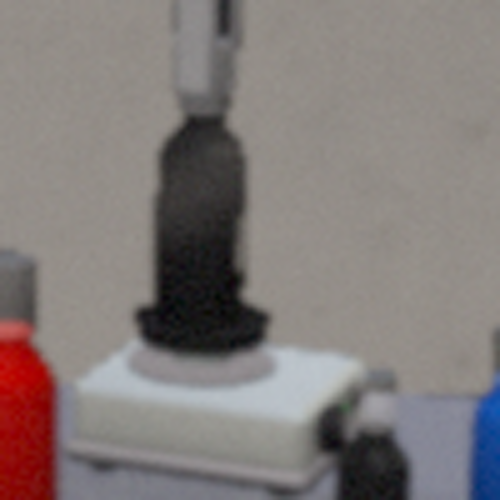

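The bottle (column ~200) is inside the rim (column ~203), centred to about 1.5 mm. Now I'll press gently.

>>> play_rows:
  series:
    - [[0,0.002,0],0,1]
    - [[0,0.004,0],0,1]
    - [[0,0.006,0],0,1]
    - [[0,0.008,0],0,1]
    - [[0,0.01,0],0,1]
    - [[0,0.012,0],0,1]
    - [[0,0.012,0],0,1]
    - [[0,0.012,0],0,1]

```text
clock: 8.55
eef_pos: [560.8, -178.7, 179.8]
eef_rot: [-1.573, -0.001, -0.303]
wrist_force: [0.6, 1.0, 7.4]
finger_gap: 26.4
```

>>> play_rows:
  series:
    - [[0,0.001,0],0,1]
    - [[0,0.0015,0],0,1]
    - [[0,0.002,0],0,1]
    - [[0,0.002,0],0,1]
    - [[0,0.002,0],0,1]

```text
clock: 9.05
eef_pos: [561.1, -178.8, 179.0]
eef_rot: [-1.573, -0.002, -0.303]
wrist_force: [-2.4, 0.0, 10.4]
finger_gap: 26.2
```

>>> play_rows:
  series:
    - [[0,0.001,0],0,1]
    - [[0,0.002,0],0,1]
    - [[0,0.002,0],0,1]
    - [[0,0.002,0],0,1]
    - [[0,0.002,0],0,1]
    - [[0,0.002,0],0,1]

```text
clock: 9.65
eef_pos: [561.6, -178.9, 178.9]
eef_rot: [-1.573, -0.005, -0.303]
wrist_force: [-3.2, 2.5, 17.0]
finger_gap: 26.1
```

```bash
python3 - <<'E'
from h import *
snap("side","side5.png")
s=cv2.imread("pics/side5.png")[120:220,230:330]
cv2.imwrite("pics/c5.png",cv2.resize(s,(500,500),interpolation=cv2.INTER_CUBIC))
q=manip.read_state(); print(q["eef_pos"],q["eef_rot"],q["wrist_force"],q["moment"],q["finger_gap"])
E
```

```text
[ 561.64305673 -178.90321049  178.92409773] [-1.57285423 -0.00496713 -0.30277732] [-3.17109681  1.73479061 17.56299956] [ 0.38105848  1.0326239  -0.04126981] 25.865364211752556
```

View pics/c5.png

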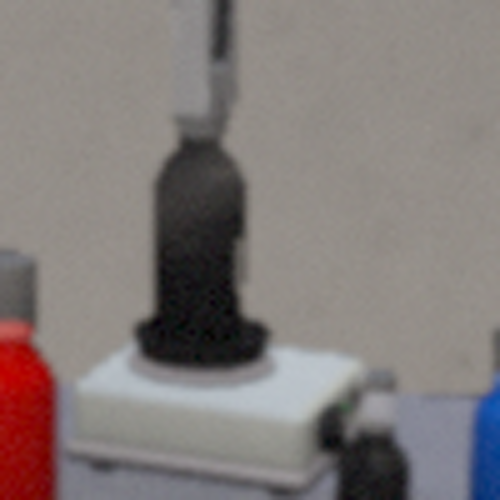

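The cup sits visibly lower (rim row ~330 against ~318). The height stayed at 178.9 while the force rose to 17 N, so the cup is on its stop. The bottle is upright, and I'll hold for over 2 s.

>>> play_rows:
  series:
    - [[0,0.001,0],0,1]
    - [[0,0.001,0],0,1]
    - [[0,0.001,0],0,1]
    - [[0,0.001,0],0,1]
    - [[0,0.001,0],0,1]
    - [[0,0.001,0],0,1]
    - [[0,0.001,0],0,1]
    - [[0,0.001,0],0,1]
    - [[0,0.001,0],0,1]
    - [[0,0.001,0],0,1]
    - [[0,0.001,0],0,1]
    - [[0,0.001,0],0,1]
    - [[0,0.001,0],0,1]
    - [[0,0.001,0],0,1]
    - [[0,0.001,0],0,1]
    - [[0,0.001,0],0,1]
    - [[0,0.001,0],0,1]
    - [[0,0.001,0],0,1]
    - [[0,0.001,0],0,1]
    - [[0,0.001,0],0,1]

```text
clock: 11.7
eef_pos: [561.7, -178.9, 179.0]
eef_rot: [-1.573, -0.006, -0.303]
wrist_force: [-3.0, 1.7, 11.3]
finger_gap: 26.3
```

>>> play_rows:
  series:
    - [[0,0.002,0],0,1]
    - [[0,0.002,0],0,1]
    - [[0,0.002,0],0,1]
    - [[0,0.002,0],0,1]
    - [[0,0.002,0],0,1]
    - [[0,0.002,0],0,1]
    - [[0,0.002,0],0,1]
    - [[0,0.002,0],0,1]
    - [[0,0.002,0],0,1]
    - [[0,0.002,0],0,1]
    - [[0,0.002,0],0,1]
    - [[0,0.002,0],0,1]
    - [[0,0.002,0],0,1]
    - [[0,0.002,0],0,1]
    - [[0,0.002,0],0,1]
    - [[0,0.002,0],0,1]
    - [[0,0.002,0],0,1]
    - [[0,0.002,0],0,1]
    - [[0,0.002,0],0,1]
    - [[0,0.002,0],0,1]

```text
clock: 13.7
eef_pos: [562.1, -178.8, 178.9]
eef_rot: [-1.573, -0.008, -0.303]
wrist_force: [-4.2, 2.7, 16.7]
finger_gap: 26.3
```

>>> play_rows:
  series:
    - [[0,-0.004,0],0,1]
    - [[0,-0.01,0],0,1]
    - [[0,-0.02,0],0,1]
    - [[0,-0.035,0],0,1]
    - [[0,-0.05,0],0,1]
    - [[0,-0.065,0],0,1]
    - [[0,-0.078,0],0,1]
    - [[0,-0.086,0],0,1]
    - [[0,-0.09,0],0,1]
    - [[0,-0.09,0],0,1]
    - [[0,-0.09,0],0,1]
    - [[0,-0.09,0],0,1]
    - [[0,-0.09,0],0,1]
    - [[0,-0.09,0],0,1]
    - [[0,-0.09,0],0,1]
    - [[0,-0.09,0],0,1]

```text
clock: 15.3
eef_pos: [561.4, -178.4, 268.8]
eef_rot: [-1.573, -0.008, -0.303]
wrist_force: [-0.1, -0.6, -1.1]
finger_gap: 26.2
```

```bash
python3 - <<'E'
from h import *
snap("side","side6.png")
s=cv2.imread("pics/side6.png")[60:300,150:420]; cv2.imwrite("pics/c6.png",cv2.resize(s,None,fx=2.4,fy=2.4,interpolation=cv2.INTER_CUBIC))
q=manip.read_state(); print(q["eef_pos"],q["eef_rot"],q["wrist_force"],q["finger_gap"],abs(q["qd"]).max())
E
```

```text
[ 561.44054145 -178.42564334  268.81161765] [-1.572749   -0.0078126  -0.30253442] [ 0.01843268 -0.69325099 -0.51453941] 26.295579882234687 0.001017006706891243
```

View pics/c6.png

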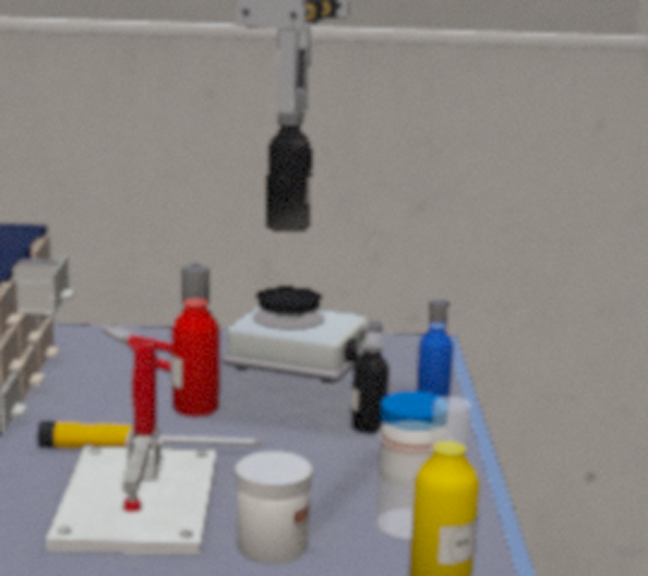

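The bottle hangs upright over the cup (column 289 in both). The cup is up again and the jars are unmoved.

```bash
python3 -c "
from cell import manip; print(manip.sign_off())"
```

```text
the job is handed in; nothing more can be done
None
```

The larger black bottle was pressed fully down on the mixer cup, held there for over 4 s, then lifted straight up, and the job is handed in. It was gripped by its cap the whole time. Sign-off gives no verdict, so success rests on my own checks.

- **Press:** the cup moved about 8 mm. The height then stayed at 178.9–179.0 mm while the wrist force read between 11 and 17 N, so the cup was on its stop. The bottle was upright and about 1.5 mm off the cup centre in the side view before the press. During the press the tool drifted about 1.5 mm in x.
- **End:** the underside is about 82 mm above the cup floor, worked out from the arm pose. The bottle is upright and centred over the cup in the side view, and joint speeds are about zero at 15.3 s. The finger gap is 26.3 mm on the 27 mm cap.
- **Surroundings:** the cup is up again, and the jars and beaker look unmoved in the last side picture.
- **Not checked:** I did not measure the bottle's sideways position (y) over the cup separately. It rests on the camera calibration and on the bottle having gone cleanly inside the rim.

No check failed or disagreed.

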